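# Roll the copper roller home against the jaw with the wooden paddle

## Robot

A 7-joint arm with a two-finger parallel gripper is mounted at the origin on the work surface. World frame = base frame: x ahead of the robot, y to its left, z up, the work surface at z = 0. Lengths are in m, angles in degrees, forces in N, time in s.
With the tool pointing down it reaches from about 0.425 to 0.875 m from the base axis. Payload 4.7 kg.
Tool frame: the origin (TCP) lies at the very end of the fingers, on their centre line; the grasp point (between the pads) lies env.hold_point_z behind it (env.hold_point_z is the distance from the TCP to the grasp point, in m); z points along the fingers, y is the line along which they close (so a half turn about z gives the same grasp; the last joint's range is limited). The gripper opens to 87 mm and grips with 3 to 60 N. Pads are 19 mm wide; open, the fingers measure 117 mm over their backs; the gripper's body (75 mm by 190 mm) begins 51 mm behind the grasp point.
Start: joints at [-72.645, 18.392, -4.016, 83.108, 1.295, 78.541, -3.26], TCP at [0.185, 0.623, 0.223] pointing down, gripper open.
Joint ranges: [-163.93, 163.93], [-17.29, 119.83], [-79.2, 71.16], [3.27, 140.29], [-89.18, 269.18], [5.43, 117.66], [-154.24, 154.24]. Speed limits (degrees/s): [147.25, 147.25, 180, 180, 180, 180, 180].

## Interface

Orientations are given as [roll, pitch, yaw] about the fixed x, y, z axes, in that order (R = Rz(yaw) Ry(pitch) Rx(roll)).
In Python, from cell import env gives the robot as it stands.
- The arm moves only by the shell command python3 -m jog 'ROWS' [FORCE]. ROWS is JSON, a list of rows, each an object with "dp": the shift along the tool's x, y, z in cm, a list of three; "twist": the turn about the tool's z in degrees; "fingers": the opening, from 0 (shut) to 1 (fully open). A call has 1 to 8 rows; each row is the pose to reach, as a shift and turn from the pose commanded when the call began, along the tool's axes at that moment; what a row does not reach only later rows make up. A row lasts 1/8 s, in which the tool goes at most 62.5 mm and 10.7 degrees, less where a joint would pass 70% of its speed; a pose out of reach is approached as far as the arm can. A call with a gripper value outside its range is refused whole. The fingers move at their own pace and stop on an object; FORCE is the grip in N (left out, the last holds). Time passes only in rows, so rows that repeat a pose let the fingers close. It gives the time, the measured TCP pose, the force, the opening and the grip force at its end, in the units of the state.
- env.get_obs(): the state, without advancing time (a new reading comes with each control period).
- env.read_camera(name): name is "scene" or "top" or "wrist"; returns a dict with "pixels" (400x640x3 uint8, blue, green, red), "depth" (400x640 float32, m along the optical axis (not along the pixel's ray), 0 where there is no reading), "fx", "fy", "cx", "cy" (pixels), "rvec" (rotation vector, rad) and "tvec" (3), from world to camera coordinates, as OpenCV has them. Camera axes: x right, y down, z forward; pixel columns grow to the right and rows downward; lengths in m; the calibration is good to about 2 mm. A picture is of the moment at which its call begins.
- env.sign_off(): hands the job in; it is judged then, once.
The state is a dict: "time_s": time; "qpos": joint angles; "joint_velocities": joint speeds; "effort": joint torques, N m; "tool_pos": TCP position; "tool_rot": TCP orientation; "force": force on the tool from outside, world axes, zero at the start; "wrist_torque": the same for the moment, N m; "grip_width": finger opening in m; "grasp_force": force on a finger pad.
Only numpy, scipy, OpenCV 4.12 (cv2) and the standard library are available. Lean on these libraries where they do the work, as an engineer would, in place of code of your own. Each camera call takes 0.05 s, during which the arm holds its last target. There are 200 camera calls.

## Task

Take the wooden paddle out of its stand and use it to roll the copper roller gently along the felt-lined track, not letting it run off by itself, up to the sliding steel jaw, and on until the jaw is fully home against its clamp block; then bed the roller there by keeping a light press on it (about 10 N, never over 18 N) for a second. Leave the roller touching the jaw, put the paddle back upright and fully down in its stand, never touch the roller with the gripper, and leave everything else on the bench as it is.

Things in the scene. Friction and masses are not known exactly. Their poses are not given: they have to be found in the camera images.
- track: dark wooden track fixed to the bench, 100 mm wide, 440 mm long, 34 mm high: a channel 70 mm wide between two side rails, open at both ends. Origin under its middle; y runs along the channel from the roller towards the jaw, z up. The felt-lined channel floor is 14 mm above the bench
- roller: hollow copper roller with closed ends and small brass caps, 40 mm diameter, 64 mm long, 0.22 to 0.38 kg, lying across the channel. Origin at its middle, on its axis (20 mm above the channel floor); x is its axis, y and z turn as it rolls. It rolls with a little resistance on the felt and soon comes to rest when left alone
- jaw: sliding steel jaw in the channel, 66 mm wide, 10 mm thick, 37 mm high. Origin on the channel floor, mid-face on the side of the roller; y points away from the roller. Pushed along y it slides with a drag of 2 N (3 to 5 N at the paddle, as the roller then skids), stays where it is left and comes home hard on the dark clamp block behind it, after 5 to 30 mm, unmeasured: feel for it
- paddle: light wooden paddle standing upright in the stand, 80 g: blade 50 mm wide (x), 10 mm thick (y), 56 mm high, and above it a handle 24 mm wide (x), 16 mm thick (y), from 56 to 100 mm above the underside. Origin under the middle of the blade, z up; pinch the handle across its thickness
- paddle_grip (a point): the middle of the paddle's handle, 78 mm above its underside
- stand: wooden block fixed to the bench, 90 x 56 x 40 mm, with a chamfered slot from above, 54 mm long (x), 14 mm wide (y), 35 mm deep, its bottom 5 mm above the bench. Origin under its middle; the paddle's underside rests on the slot's bottom, and its blade lies along the slot, either way round
- bowl: steel bowl, 110 mm across, 45 mm high, fixed to the bench; origin under its middle. One of it and the stand is on the left, the other on the right
- spare: a plain copper slug, 32 mm across and 50 mm high, standing on end beyond the track; a bystander; origin under its middle
- pot: lidded copper pot, 104 mm across, 108 mm high; a bystander; origin under its middle
- ewer: brass ewer, 90 mm across, 150 mm high; a bystander; origin under its middle
- cup: copper cup, 72 mm across, 75 mm high; a bystander; origin under its middle
- mallet: hammer, 240 mm long, lying on the near part of the bench; a bystander
- dish: flat metal dish, 150 mm across, 18 mm high; a bystander; origin under its middle
Not all that is in view belongs to the job. Of the things that look like the paddle, the smaller one is meant.

How it is judged:
By the outcome, as a careful person would: the job done as asked, in the order asked, and still so for the second after the job is handed in, with the robot touching nothing.
It also fails if it takes over 72 s, if anything falls off the work surface, if the arm or the gripper's body presses on something with over 40 N, if the wrist force passes 120 N, or if a joint passes its speed limit or range.

## Working session

There is one attempt and no reset: what is moved stays moved. The work goes in short steps, Python scripts to look and compute and a shell command to move; the robot and the scene stay as the last step left them, time stands still between calls to the robot, and variables do not carry over. Pictures are saved under pics/ and viewed, at most 10 in all, crops included, and the job is handed in when it is done.

```bash
mkdir -p pics; ls; cat > h.py <<'E'
from cell import env
import numpy as np, cv2
def cam(n):
    c=env.read_camera(n); R=cv2.Rodrigues(np.array(c["rvec"],float))[0]; c["R"]=R; c["t"]=np.array(c["tvec"],float).ravel(); return c
def pts(c):
    v,u=np.mgrid[:400,:640]; d=c["depth"]
    P=np.stack([(u-c["cx"])/c["fx"]*d,(v-c["cy"])/c["fy"]*d,d],-1)
    return (P-c["t"])@c["R"]
def ray(c,u,v,z):
    o=-c["R"].T@c["t"]; d=c["R"].T@np.array([(u-c["cx"])/c["fx"],(v-c["cy"])/c["fy"],1]); return o+d*(z-o[2])/d[2]
E
python3 - <<'E'
from h import *
print(env.hold_point_z, env.get_obs())
for n in("scene","top"):
    c=cam(n); cv2.imwrite(f"pics/{n}0.png",c["pixels"]); print(n,-c["R"].T@c["t"])
E
```

```text
pics
0.0187 {'time_s': 0.0, 'qpos': array([-72.64523028,  18.43766127,  -4.01605952,  83.17575061,
         1.29618217,  78.5411779 ,  -3.25950699]), 'joint_velocities': array([-0.00590691, -0.02360429, -0.05747228, -0.13866649, -0.04373052,
        0.10703988,  0.02271278]), 'effort': array([ 3.05888825e-04, -4.91278481e+01, -4.04152488e-01, -3.12538218e+01,
       -6.41285232e-02,  4.35017352e-02,  1.74202332e-04]), 'tool_pos': array([0.18501067, 0.62252656, 0.22147002]), 'tool_rot': array([-1.79890724e+02,  6.83803843e-03,  1.63456235e+02]), 'force': array([-0.55999716,  0.83564075, -0.49743317]), 'wrist_torque': array([ 0.01628717,  0.04253699, -0.01925958]), 'grasp_force': 0.0, 'grip_width': 0.08694087308078341}
scene [0.97404783 0.29630686 0.85207605]
top [ 0.3403707  -0.04087061  1.33307537]
```

View pics/scene0.png

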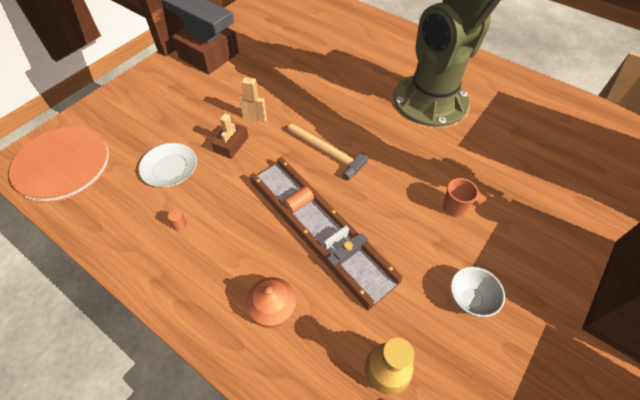

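View pics/top0.png

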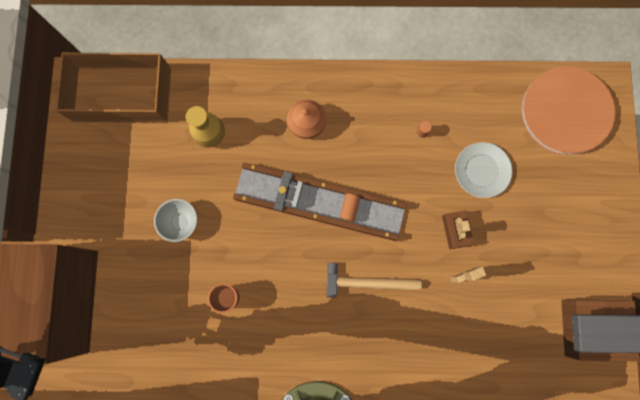

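Top view: the stand with its paddle is at (460,229) and the track runs from (405,220) to (240,180). On the track are the roller (350,207), the jaw (296,193) and the clamp block (285,190).

Paddle candidates: the small one in the stand (top 463,228; scene 230,130), and a taller free-standing one (top 468,274; scene 253,100). The smaller one, in the stand, is meant. I'll check it in a close crop and measure.

```bash
cat > m.py <<'E'
from h import *
a=cam("scene"); b=cam("top")
i1=cv2.resize(a["pixels"][60:180,190:310],None,fx=4,fy=4,interpolation=cv2.INTER_CUBIC)
i2=cv2.resize(b["pixels"][200:300,430:530][:, :70],(336,480),interpolation=cv2.INTER_CUBIC)
cv2.imwrite("pics/crop1.png",np.hstack([i1,i2[:, :320]]))
P=pts(b)
def box(nm,m):
    q=P[m][:,:2].astype(np.float32); r=cv2.minAreaRect(q); print(nm,len(q),np.round(q.mean(0),4),np.round(r[0],4),np.round(r[1],4),round(r[2],2),"z",np.round(np.percentile(P[m][:,2],[5,50,95]),4))
def reg(u0,u1,v0,v1,z0,z1):
    m=np.zeros((400,640),bool); m[v0:v1,u0:u1]=1; return m&(P[...,2]>z0)&(P[...,2]<z1)
box("track",reg(225,415,155,245,.024,.042))
box("trackall",reg(225,415,155,245,.008,.042))
hsv=cv2.cvtColor(b["pixels"],cv2.COLOR_BGR2HSV)
box("rollertop",reg(335,365,185,230,.042,.065))
box("jaw",reg(270,310,170,220,.042,.1))
box("stand",reg(435,485,205,255,.03,.045))
box("paddle",reg(435,490,205,255,.055,.2))
box("handletop",reg(435,490,205,255,.09,.2))
box("big",reg(440,500,258,300,.03,.3))
P=pts(a)
box("s stand",reg(205,255,108,165,.03,.045))
box("s paddle",reg(205,245,108,165,.055,.2))
box("s handle",reg(205,245,108,165,.07,.2))
box("s track",reg(245,410,150,315,.028,.04))
box("s roller",reg(280,320,180,215,.045,.065))
E
python3 m.py
```

```text
track 2135 [ 0.5633 -0.0013] [0.5656 0.0023] [0.4399 0.1018] 76.13 z [0.0281 0.0341 0.0394]
trackall 5798 [ 0.5645 -0.0016] [ 0.5763 -0.0055] [0.4788 0.2199] 87.52 z [0.0106 0.017  0.0376]
rollertop 369 [ 0.5463 -0.0767] [ 0.5483 -0.0748] [0.0462 0.0897] 82.04 z [0.0439 0.0514 0.057 ]
jaw 411 [0.5843 0.0858] [0.5843 0.0802] [0.0556 0.1022] 76.23 z [0.0432 0.0492 0.0581]
stand 598 [ 0.4931 -0.3524] [ 0.4952 -0.3556] [0.0901 0.0576] 11.0 z [0.0346 0.04   0.0439]
paddle 157 [ 0.4939 -0.3538] [ 0.4947 -0.3555] [0.0489 0.0172] 10.92 z [0.0593 0.0896 0.1073]
handletop 78 [ 0.4949 -0.3548] [ 0.4951 -0.3559] [0.0236 0.0169] 13.49 z [0.0966 0.1038 0.1081]
big 297 [ 0.3772 -0.3619] [ 0.38   -0.3711] [0.0222 0.0706] 23.07 z [0.0492 0.1295 0.1425]
s stand 499 [ 0.4912 -0.3486] [ 0.4623 -0.3602] [0.1589 0.0599] 11.19 z [0.0318 0.0384 0.0416]
s paddle 195 [ 0.4982 -0.35  ] [ 0.4941 -0.3516] [0.0502 0.0179] 0.44 z [0.058  0.0847 0.1046]
s handle 135 [ 0.4975 -0.3501] [ 0.4951 -0.3528] [0.0258 0.0183] 9.86 z [0.073  0.093  0.1049]
s track 2328 [0.5742 0.0218] [0.5656 0.0042] [0.4318 0.2919] 48.06 z [0.0293 0.0324 0.0363]
s roller 293 [ 0.5479 -0.0728] [ 0.5469 -0.074 ] [0.0336 0.0652] 75.32 z [0.0457 0.0507 0.0539]
```

View pics/crop1.png

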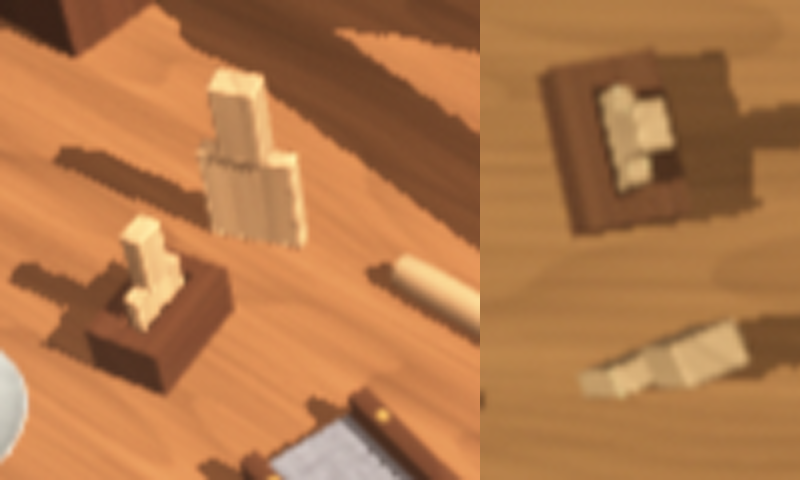

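The crop shows the small paddle seated in the stand slot (left half, about 150,270), with the larger one standing free behind it (255,155). I'll use the small one. Its centre is about (0.495, -0.354) and its blade lies along 11°. I'm moving towards it now.

```bash
cat >> h.py <<'E'
from scipy.spatial.transform import Rotation as Ro
def go(x,y,z,yaw):
    o=env.get_obs(); R=Ro.from_euler("xyz",o["tool_rot"],degrees=True).as_matrix()
    d=R.T@(np.array([x,y,z])-o["tool_pos"])*100; tw=-(yaw-o["tool_rot"][2]); tw=(tw+180)%360-180
    print("dp cm",d.round(2),"twist",round(tw,1),"q7",o["qpos"][6].round(1),"F",o["force"].round(2),"t",round(o["time_s"],2))
E
python3 -m jog '[{"dp":[-4,-3,0],"twist":9},{"dp":[-8,-6,0],"twist":19},{"dp":[-12.5,-9.5,0],"twist":29},{"dp":[-17,-13,0],"twist":39},{"dp":[-21.5,-16.5,0],"twist":49},{"dp":[-26,-20,0],"twist":59},{"dp":[-30,-23,0],"twist":69},{"dp":[-33,-26,0],"twist":78}]'
python3 - <<'E'
from h import *
go(.495,-.354,.16,11)
E
```

```text
dp cm [-57.53 -84.8    6.29] twist 152.5 q7 -3.3 F [-0.1  -0.43  0.1 ] t 0.2validation failed for argument at $[0]...
```

```bash

python3 -m jog '[{"dp":[-4,-3,0],"twist":9,"fingers":1},{"dp":[-8,-6,0],"twist":19,"fingers":1},{"dp":[-12.5,-9.5,0],"twist":29,"fingers":1},{"dp":[-17,-13,0],"twist":39,"fingers":1},{"dp":[-21.5,-16.5,0],"twist":49,"fingers":1},{"dp":[-26,-20,0],"twist":59,"fingers":1},{"dp":[-30,-23,0],"twist":69,"fingers":1},{"dp":[-33,-26,0],"twist":78,"fingers":1}]'
python3 - <<'E'
from h import *
print(env.get_obs()["tool_pos"])
go(.495,-.354,.18,11)
E
```

```text
time_s: 1.2
tool_pos: [0.4287, 0.2778, 0.2226]
tool_rot: [180.0, -0.0, 85.1]
force: [0.2, -0.4, -0.5]
grip_width: 0.0865
grasp_force: 0.0
[0.42866678 0.27781693 0.22259658]
dp cm [-62.38  12.05   4.26] twist 74.1 q7 -40.5 F [ 0.19 -0.45 -0.53] t 1.2
```

```bash

python3 -m jog '[{"dp":[-4,0.5,0],"twist":9,"fingers":1},{"dp":[-9,1.5,0],"twist":19,"fingers":1},{"dp":[-14,2.5,0],"twist":29,"fingers":1},{"dp":[-19.5,3.5,0],"twist":39,"fingers":1},{"dp":[-25,4.7,0],"twist":49,"fingers":1},{"dp":[-30.5,6,0],"twist":59,"fingers":1},{"dp":[-36,7,0],"twist":69,"fingers":1},{"dp":[-41,8,0],"twist":74,"fingers":1}]'
python3 - <<'E'
from h import *
go(.495,-.354,.18,11)
E
```

```text
time_s: 2.2
tool_pos: [0.4745, -0.1372, 0.2227]
tool_rot: [-180.0, -0.1, 11.2]
force: [0.7, -0.6, -0.3]
grip_width: 0.0872
grasp_force: 0.0
dp cm [-2.21 21.66  4.27] twist 0.2 q7 -66.8 F [ 0.74 -0.6  -0.31] t 2.2
```

```bash

python3 -m jog '[{"dp":[-0.4,4,0],"twist":0,"fingers":1},{"dp":[-0.9,9,0],"twist":0,"fingers":1},{"dp":[-1.4,14,0],"twist":0,"fingers":1},{"dp":[-1.9,18.5,0],"twist":0,"fingers":1},{"dp":[-2.2,21.6,0.5],"twist":0.2,"fingers":1},{"dp":[-2.2,21.6,1],"twist":0.2,"fingers":1},{"dp":[-2.2,21.6,1],"twist":0.2,"fingers":1}]'
python3 - <<'E'
from h import *
c=cam("wrist"); cv2.imwrite("pics/w1.png",c["pixels"]); P=pts(c)
for z0,z1 in((.035,.045),(.095,.115)):
    m=(P[...,2]>z0)&(P[...,2]<z1)&(np.hypot(P[...,0]-.495,P[...,1]+.355)<.06)&(c["depth"]>0)
    q=P[m][:,:2].astype(np.float32)
    if len(q): print(len(q),cv2.minAreaRect(q),np.median(P[m][:,2]), np.argwhere(m).mean(0))
go(.495,-.354,.07,11)
E
```

```text
time_s: 3.08
tool_pos: [0.4959, -0.35, 0.2117]
tool_rot: [-179.9, 0.0, 11.3]
force: [0.8, 1.0, -0.3]
grip_width: 0.0873
grasp_force: 0.0
2939 ((0.494571715593338, -0.35717496275901794), (0.09057536721229553, 0.056106455624103546), 11.110753059387207) 0.039156921814068116 [183.8849949  329.87750936]
435 ((0.49524030089378357, -0.3571009635925293), (0.023534860461950302, 0.015347352251410484), 11.286373138427734) 0.10391477572300735 [201.52873563 330.94712644]
dp cm [-0.22  0.42 14.22] twist 0.3 q7 -34.2 F [ 0.12  0.43 -0.17] t 3.12
```

View pics/w1.png

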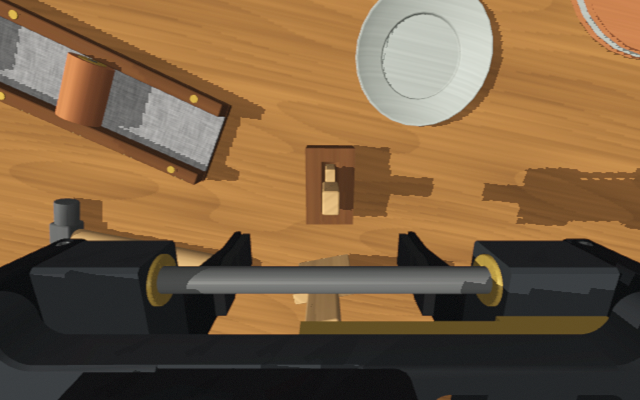

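The wrist view shows the stand at (330,184) and the paddle handle at (331,200), midway between the fingers. I'm centring on (0.495, -0.3565), yaw 11.2, and going down.

```bash

python3 -m jog '[{"dp":[-0.2,0.65,3],"twist":0,"fingers":1},{"dp":[-0.2,0.65,7],"twist":0,"fingers":1},{"dp":[-0.2,0.65,10.5],"twist":0,"fingers":1},{"dp":[-0.2,0.65,13],"twist":0,"fingers":0.8},{"dp":[-0.2,0.65,14.5],"twist":0,"fingers":0.6},{"dp":[-0.2,0.65,14.8],"twist":0,"fingers":0.5},{"dp":[-0.2,0.65,14.8],"twist":0,"fingers":0.4},{"dp":[-0.2,0.65,14.8],"twist":0,"fingers":0.3}]' 10
python3 - <<'E'
from h import *
go(.495,-.3565,.064,11.2)
E
```

```text
time_s: 4.12
tool_pos: [0.496, -0.3584, 0.0657]
tool_rot: [179.9, -0.1, 11.3]
force: [-0.5, -0.1, -0.3]
grip_width: 0.045
grasp_force: 0.0
dp cm [-0.06 -0.21  0.17] twist 0.1 q7 -28.3 F [-0.48 -0.13 -0.29] t 4.12
```

```bash

python3 -m jog '[{"dp":[-0.05,-0.2,0.15],"twist":0,"fingers":0.3},{"dp":[-0.05,-0.2,0.15],"twist":0,"fingers":0.3},{"dp":[-0.05,-0.2,0.15],"twist":0,"fingers":0},{"dp":[-0.05,-0.2,0.15],"twist":0,"fingers":0},{"dp":[-0.05,-0.2,0.15],"twist":0,"fingers":0},{"dp":[-0.05,-0.2,0.15],"twist":0,"fingers":0},{"dp":[-0.05,-0.2,0.15],"twist":0,"fingers":0}]' 5
python3 -m jog '[{"dp":[0,0,0],"twist":0,"fingers":0},{"dp":[0,0,0],"twist":0,"fingers":0}]' 50
```

```text
time_s: 5.0
tool_pos: [0.4945, -0.3562, 0.0631]
tool_rot: [-180.0, -0.0, 11.3]
force: [-0.1, 0.3, 0.4]
grip_width: 0.016
grasp_force: 5.0
time_s: 5.25
tool_pos: [0.4945, -0.3562, 0.0631]
tool_rot: [180.0, -0.0, 11.3]
force: [0.7, 0.2, 0.6]
grip_width: 0.0159
grasp_force: 50.0
```

```bash

python3 -m jog '[{"dp":[0,0,-1],"twist":0,"fingers":0},{"dp":[0,0,-2.5],"twist":0,"fingers":0},{"dp":[0,0,-4.5],"twist":0,"fingers":0},{"dp":[0,0,-6.5],"twist":0,"fingers":0},{"dp":[0,0,-8.5],"twist":0,"fingers":0},{"dp":[0,0,-9.5],"twist":0,"fingers":0},{"dp":[0,0,-10],"twist":0,"fingers":0}]'
python3 -m jog '[{"dp":[0.5,-2,0],"twist":2,"fingers":0},{"dp":[2,-5.5,0],"twist":6,"fingers":0},{"dp":[3.5,-9.5,0],"twist":10,"fingers":0},{"dp":[5,-13.5,0],"twist":14,"fingers":0},{"dp":[6.5,-17,0],"twist":18,"fingers":0},{"dp":[7.5,-20,0],"twist":22,"fingers":0},{"dp":[8.3,-21.6,0],"twist":25.2,"fingers":0},{"dp":[8.3,-21.6,0],"twist":25.2,"fingers":0}]'
cat > m2.py <<'E'
from h import *
c=cam("wrist"); cv2.imwrite("pics/w2.png",c["pixels"]); P=pts(c)
def reg(z0,z1,x=.56,y=-.08,r=.2): return (P[...,2]>z0)&(P[...,2]<z1)&(c["depth"]>0)&(np.hypot(P[...,0]-x,P[...,1]-y)<r)
T=np.array([.5656,.0025]); u=np.array([.2397,.9708]); n=np.array([.9708,-.2397])
o=env.get_obs(); tp=o["tool_pos"][:2]-T; print("tool s,l",tp@u,tp@n,o["tool_pos"][2],o["tool_rot"])
for nm,z0,z1 in(("rails",.03,.037),("roller",.048,.056),("pad",.056,.1)):
    m=reg(z0,z1); q=P[m]; 
    if len(q)==0: continue
    d=q[:,:2]-T; s,l=d@u,d@n
    print(nm,len(q),"s",np.percentile(s,[1,50,99]).round(4),"l",np.percentile(l,[1,50,99]).round(4), cv2.minAreaRect(q[:,:2].astype(np.float32)))
for nm in("top","scene"):
    c=cam(nm);P=pts(c); m=reg(.042,.1,T[0],T[1],.25); d=P[m][:,:2]-T; s,l=d@u,d@n
    k=(abs(l)<.03)
    print(nm,np.histogram(s[k],bins=np.arange(-.12,.14,.01)))
E
python3 m2.py
```

```text
time_s: 6.12
tool_pos: [0.4946, -0.3562, 0.1638]
tool_rot: [180.0, -0.0, 11.3]
force: [0.4, 0.1, -1.1]
grip_width: 0.0156
grasp_force: 50.0
time_s: 7.12
tool_pos: [0.5337, -0.1262, 0.1625]
tool_rot: [-180.0, 0.1, -13.7]
force: [-0.3, -0.4, -0.1]
grip_width: 0.0157
grasp_force: 50.0
tool s,l -0.13436306565518338 -1.654898081820765e-05 0.16266564672920034 [ 1.79960590e+02  5.14401837e-02 -1.38155126e+01]
rails 8794 s [-0.2176 -0.0444  0.0853] l [-0.0488  0.0368  0.0496] ((0.6080924272537231, -0.06161850690841675), (0.3384532928466797, 0.21204742789268494), 76.26799011230469)
roller 2946 s [-0.096  -0.0752  0.1023] l [-0.0317  0.0028  0.0325] ((0.5662594437599182, 0.006076976656913757), (0.20238950848579407, 0.06578870862722397), 76.27458953857422)
pad 274 s [0.0859 0.0941 0.1033] l [-0.0092 -0.0003  0.0084] ((0.5877208113670349, 0.09463731944561005), (0.01740848459303379, 0.019056739285588264), 14.108912467956543)
top (array([ 0,  0,  0,  0, 23, 31,  0,  0,  0,  0,  0,  0,  0,  0,  0,  0,  0,
       75, 21,  0, 53, 88, 59,  0,  0]), array([-1.20000000e-01, -1.10000000e-01, -1.00000000e
[... 380 characters left out ...]
 1.10000000e-01,
        1.20000000e-01,  1.30000000e-01]))
scene (array([  0,   0,  31,  71, 103,  92,   0,   0,   0,   0,   0,   0,   0,
         0,   0,   0,   0,  64,  68,   0,  28, 109, 121,   0,   0]), array([-1.20000000e-01, -1.10000000e-01, -1.00000000e-01, -9.00000000e-02,
       -8.00000000e-02, -7.00000000e-02, -6.00000000e-02, -5.00000000e-02,
       -4.00000000e-02, -3.00000000e-02, -2.00000000e-02, -1.00000000e-02,
       -5.55111512e-17,  1.00000000e-02,  2.00000000e-02,  3.00000000e-02,
        4.00000000e-02,  5.00000000e-02,  6.00000000e-02,  7.00000000e-02,
        8.00000000e-02,  9.00000000e-02,  1.00000000e-01,  1.10000000e-01,
        1.20000000e-01,  1.30000000e-01]))
```

View pics/w2.png

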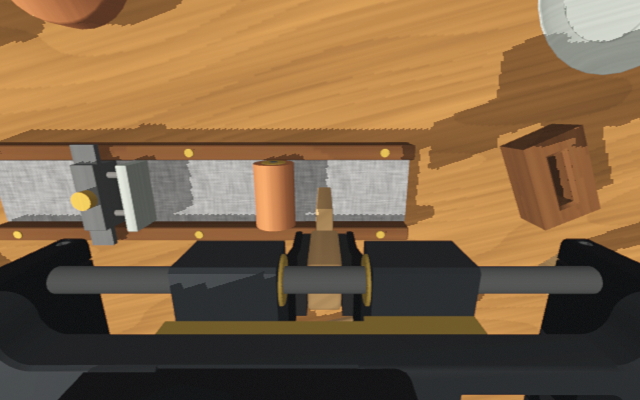

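The wrist view shows the paddle held at (325,215), well inside the channel lines, with the roller at (274,195), the jaw face at about (125,200) and the clamp behind it (85,195). The paddle is centred laterally and 32 mm behind the roller. I'm lowering it into the channel.

```bash

python3 -m jog '[{"dp":[0,0,2],"twist":0,"fingers":0},{"dp":[0,0,4.5],"twist":0,"fingers":0},{"dp":[0,0,6.5],"twist":0,"fingers":0},{"dp":[0,0,7.7],"twist":0,"fingers":0},{"dp":[0,0,8.3],"twist":0,"fingers":0},{"dp":[0,0,8.5],"twist":0,"fingers":0},{"dp":[0,0,8.5],"twist":0,"fingers":0}]'
python3 -m jog '[{"dp":[0,-0.3,0],"twist":0,"fingers":0},{"dp":[0,-0.7,0],"twist":0,"fingers":0},{"dp":[0,-1.1,0],"twist":0,"fingers":0},{"dp":[0,-1.5,0],"twist":0,"fingers":0},{"dp":[0,-1.8,0],"twist":0,"fingers":0},{"dp":[0,-2.1,0],"twist":0,"fingers":0},{"dp":[0,-2.3,0],"twist":0,"fingers":0},{"dp":[0,-2.5,0],"twist":0,"fingers":0}]'
cat > st.py <<'E'
from h import *
T=np.array([.5656,.0025]); u=np.array([.2397,.9708]); n=np.array([.9708,-.2397])
o=env.get_obs(); d=o["tool_pos"][:2]-T; print("s,l",(d@u).round(4),(d@n).round(4),"z",o["tool_pos"][2].round(4),"yaw",o["tool_rot"][2].round(2),"Fs,l,z",(o["force"][:2]@u).round(2),(o["force"][:2]@n).round(2),o["force"][2].round(2),"t",round(o["time_s"],2))
E
python3 st.py
```

```text
time_s: 8.15
tool_pos: [0.5341, -0.1282, 0.0785]
tool_rot: [-180.0, -0.1, -13.9]
force: [-0.0, 0.5, -0.7]
grip_width: 0.0156
grasp_force: 50.0
time_s: 9.15
tool_pos: [0.5397, -0.1038, 0.078]
tool_rot: [180.0, -0.0, -14.0]
force: [0.1, -0.5, -0.8]
grip_width: 0.0159
grasp_force: 50.0
s,l -0.1094 0.0004 z 0.078 yaw -13.96 Fs,l,z -0.44 0.21 -0.75 t 9.15
```

```bash

python3 -m jog '[{"dp":[0,-0.15,0],"twist":0,"fingers":0},{"dp":[0,-0.3,0],"twist":0,"fingers":0},{"dp":[0,-0.42,0],"twist":0,"fingers":0},{"dp":[0,-0.54,0],"twist":0,"fingers":0},{"dp":[0,-0.66,0],"twist":0,"fingers":0},{"dp":[0,-0.78,0],"twist":0,"fingers":0},{"dp":[0,-0.9,0],"twist":0,"fingers":0},{"dp":[0,-1.05,0],"twist":0,"fingers":0}]'
python3 st.py
python3 -m jog '[{"dp":[0,-0.15,0],"twist":0,"fingers":0},{"dp":[0,-0.3,0],"twist":0,"fingers":0},{"dp":[0,-0.45,0],"twist":0,"fingers":0},{"dp":[0,-0.6,0],"twist":0,"fingers":0},{"dp":[0,-0.75,0],"twist":0,"fingers":0},{"dp":[0,-0.9,0],"twist":0,"fingers":0},{"dp":[0,-1.05,0],"twist":0,"fingers":0},{"dp":[0,-1.2,0],"twist":0,"fingers":0}]'
python3 - <<'E'
exec(open("st.py").read())
for nm in("top","scene"):
    c=cam(nm);P=pts(c);h=cv2.cvtColor(c["pixels"],cv2.COLOR_BGR2HSV)
    d=P[...,:2]-T; s,l=d@u,d@n
    m=(P[...,2]>.04)&(P[...,2]<.06)&(abs(l)<.03)&(abs(s)<.13)&(h[...,0]<15)&(h[...,1]>130)&(c["depth"]>0)
    print(nm,m.sum(),np.percentile(s[m],[2,50,98]).round(4))
c=cam("top");cv2.imwrite("pics/t3.png",cv2.resize(c["pixels"][150:250,220:420],None,fx=4,fy=4))
E
```

```text
time_s: 10.15
tool_pos: [0.5423, -0.0936, 0.0781]
tool_rot: [-180.0, -0.0, -13.9]
force: [-1.2, -0.3, -0.9]
grip_width: 0.0154
grasp_force: 50.0
s,l -0.0988 0.0004 z 0.0781 yaw -13.95 Fs,l,z -0.56 -1.09 -0.9 t 10.15
time_s: 11.15
tool_pos: [0.5452, -0.0819, 0.0781]
tool_rot: [-180.0, -0.0, -13.9]
force: [-0.2, -0.3, -0.1]
grip_width: 0.0156
grasp_force: 50.0
s,l -0.0868 0.0004 z 0.0781 yaw -13.94 Fs,l,z -0.37 -0.09 -0.08 t 11.15Traceback (most recent call last):
  File "<stdin>", line 6, in <module>
    return _quantile_unchecked(
        a, q, axis, out, overwrite_input, method, keepdims, weights)
    return _ureduce(a,
                    func=_quantile_ureduce_func,
    ...<5 lines>...
                    overwrite_input=overwrite_input,
                    method=method)
    r = func(a, **kwargs)
    result = _quantile(arr,
                       quantiles=q,
    ...<2 lines>...
                       out=out,
                       weights=wgt)
    slices_having_nans = np.isnan(arr[-1, ...])
                                  ~~~^^^^^^^^^
IndexError: index -1 is out of bounds for axis 0 with size 0
```

```bash
cat > ro.py <<'E'
exec(open("st.py").read())
for nm in("scene","wrist"):
    c=cam(nm);P=pts(c);h=cv2.cvtColor(c["pixels"],cv2.COLOR_BGR2HSV)
    d=P[...,:2]-T; s,l=d@u,d@n
    m=(P[...,2]>.025)&(P[...,2]<.06)&(abs(l)<.028)&(abs(s)<.15)&(h[...,0]<13)&(h[...,1]>130)&(c["depth"]>0)
    j=(P[...,2]>.047)&(P[...,2]<.055)&(abs(l)<.03)&(s>.04)&(s<.12)&(h[...,1]<60)
    t=m&(P[...,2]>.05)
    print(nm,m.sum(),*[np.percentile(s[k],[2,50,98]).round(4) if k.any() else None for k in(m,t,j)])
    cv2.imwrite(f"pics/{nm}.png",c["pixels"])
a=cv2.imread("pics/scene.png")[140:320,230:430]; b=cv2.imread("pics/wrist.png")
cv2.imwrite("pics/t3.png",np.hstack([cv2.resize(a,(440,400)),cv2.resize(b[:,:360],(360,400))]))
E
python3 ro.py
```

```text
s,l -0.0865 0.0004 z 0.078 yaw -13.93 Fs,l,z 0.99 0.5 -0.73 t 11.2
scene 148 [-0.0805 -0.0599 -0.0385] [-0.0678 -0.0611 -0.0544] [0.0542 0.0632 0.1084]
wrist 972 [-0.0801 -0.0726 -0.0577] [-0.0725 -0.0681 -0.0577] [0.051  0.0594 0.1045]
```

View pics/t3.png

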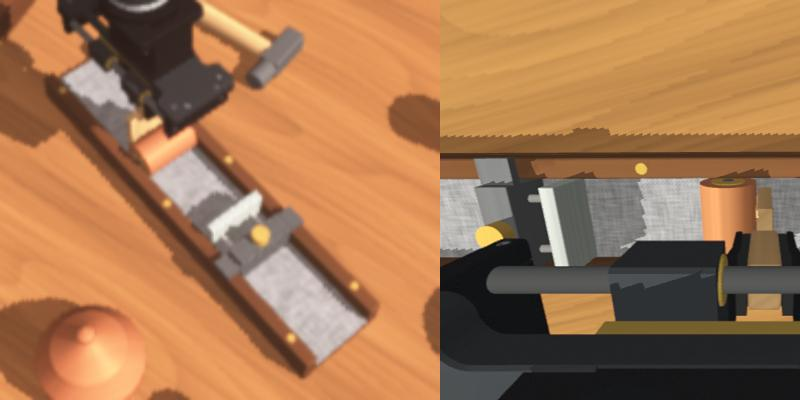

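The roller centre is at s ≈ -0.060 and rests against the paddle face (left: 165,150; right: 728,215). The jaw face is at s ≈ 0.053. I'm continuing at a steady 15 mm/s.

```bash

python3 -m jog '[{"dp":[0,-0.15,0],"twist":0,"fingers":0},{"dp":[0,-0.3,0],"twist":0,"fingers":0},{"dp":[0,-0.45,0],"twist":0,"fingers":0},{"dp":[0,-0.6,0],"twist":0,"fingers":0},{"dp":[0,-0.75,0],"twist":0,"fingers":0},{"dp":[0,-0.9,0],"twist":0,"fingers":0},{"dp":[0,-1.05,0],"twist":0,"fingers":0},{"dp":[0,-1.2,0],"twist":0,"fingers":0}]' | head -1
python3 -m jog '[{"dp":[0,-0.15,0],"twist":0,"fingers":0},{"dp":[0,-0.3,0],"twist":0,"fingers":0},{"dp":[0,-0.45,0],"twist":0,"fingers":0},{"dp":[0,-0.6,0],"twist":0,"fingers":0},{"dp":[0,-0.75,0],"twist":0,"fingers":0},{"dp":[0,-0.9,0],"twist":0,"fingers":0},{"dp":[0,-1.05,0],"twist":0,"fingers":0},{"dp":[0,-1.2,0],"twist":0,"fingers":0}]' | head -1
python3 st.py
python3 -m jog '[{"dp":[0,-0.15,0],"twist":0,"fingers":0},{"dp":[0,-0.3,0],"twist":0,"fingers":0},{"dp":[0,-0.45,0],"twist":0,"fingers":0},{"dp":[0,-0.6,0],"twist":0,"fingers":0},{"dp":[0,-0.75,0],"twist":0,"fingers":0},{"dp":[0,-0.9,0],"twist":0,"fingers":0},{"dp":[0,-1.05,0],"twist":0,"fingers":0},{"dp":[0,-1.2,0],"twist":0,"fingers":0}]' | head -1
python3 -m jog '[{"dp":[0,-0.15,0],"twist":0,"fingers":0},{"dp":[0,-0.3,0],"twist":0,"fingers":0},{"dp":[0,-0.45,0],"twist":0,"fingers":0},{"dp":[0,-0.6,0],"twist":0,"fingers":0},{"dp":[0,-0.75,0],"twist":0,"fingers":0},{"dp":[0,-0.9,0],"twist":0,"fingers":0},{"dp":[0,-1.05,0],"twist":0,"fingers":0},{"dp":[0,-1.2,0],"twist":0,"fingers":0}]' | head -1
python3 st.py
python3 -m jog '[{"dp":[0,-0.15,0],"twist":0,"fingers":0},{"dp":[0,-0.3,0],"twist":0,"fingers":0},{"dp":[0,-0.45,0],"twist":0,"fingers":0},{"dp":[0,-0.6,0],"twist":0,"fingers":0},{"dp":[0,-0.75,0],"twist":0,"fingers":0},{"dp":[0,-0.9,0],"twist":0,"fingers":0},{"dp":[0,-1.05,0],"twist":0,"fingers":0},{"dp":[0,-1.2,0],"twist":0,"fingers":0}]' | head -1
python3 -m jog '[{"dp":[0,-0.15,0],"twist":0,"fingers":0},{"dp":[0,-0.3,0],"twist":0,"fingers":0},{"dp":[0,-0.45,0],"twist":0,"fingers":0},{"dp":[0,-0.6,0],"twist":0,"fingers":0},{"dp":[0,-0.75,0],"twist":0,"fingers":0},{"dp":[0,-0.9,0],"twist":0,"fingers":0},{"dp":[0,-1.05,0],"twist":0,"fingers":0},{"dp":[0,-1.2,0],"twist":0,"fingers":0}]' | head -1
python3 ro.py
```

```text
time_s: 12.3
time_s: 13.3
s,l -0.0629 0.0004 z 0.078 yaw -13.95 Fs,l,z -1.26 0.11 -0.78 t 13.3
time_s: 14.3
time_s: 15.3
s,l -0.0388 0.0005 z 0.0781 yaw -13.95 Fs,l,z 0.07 0.73 -0.66 t 15.3
time_s: 16.3
time_s: 17.3
s,l -0.0148 0.0005 z 0.0781 yaw -13.94 Fs,l,z -0.27 0.01 -1.36 t 17.3
scene 183 [-0.008   0.0122  0.0329] [0.0031 0.0109 0.0177] [0.0544 0.0634 0.1075]
wrist 927 [-0.008  -0.0007  0.0179] [-0.0008  0.0038  0.0163] [0.0514 0.0876 0.1046]
```

```bash

python3 -m jog '[{"dp":[0,-0.15,0],"twist":0,"fingers":0},{"dp":[0,-0.3,0],"twist":0,"fingers":0},{"dp":[0,-0.45,0],"twist":0,"fingers":0},{"dp":[0,-0.6,0],"twist":0,"fingers":0},{"dp":[0,-0.75,0],"twist":0,"fingers":0},{"dp":[0,-0.9,0],"twist":0,"fingers":0},{"dp":[0,-1.05,0],"twist":0,"fingers":0},{"dp":[0,-1.2,0],"twist":0,"fingers":0}]' | head -1
python3 st.py
python3 -m jog '[{"dp":[0,-0.12,0],"twist":0,"fingers":0},{"dp":[0,-0.24,0],"twist":0,"fingers":0},{"dp":[0,-0.34,0],"twist":0,"fingers":0},{"dp":[0,-0.44,0],"twist":0,"fingers":0},{"dp":[0,-0.54,0],"twist":0,"fingers":0},{"dp":[0,-0.64,0],"twist":0,"fingers":0},{"dp":[0,-0.74,0],"twist":0,"fingers":0},{"dp":[0,-0.84,0],"twist":0,"fingers":0}]' | head -1
python3 st.py
python3 -m jog '[{"dp":[0,-0.05,0],"twist":0,"fingers":0},{"dp":[0,-0.1,0],"twist":0,"fingers":0},{"dp":[0,-0.15,0],"twist":0,"fingers":0},{"dp":[0,-0.2,0],"twist":0,"fingers":0}]' | head -1
python3 st.py
```

```text
time_s: 18.4
s,l -0.0028 0.0005 z 0.0781 yaw -13.95 Fs,l,z -0.34 0.63 -1.47 t 18.4
time_s: 19.4
s,l 0.0055 0.0005 z 0.0781 yaw -13.95 Fs,l,z -0.08 -0.53 -0.47 t 19.4
time_s: 19.9
s,l 0.0068 0.0005 z 0.0781 yaw -13.96 Fs,l,z -3.1 -1.14 -0.12 t 19.9
```

```bash

python3 -m jog '[{"dp":[0,-0.05,0],"twist":0,"fingers":0},{"dp":[0,-0.1,0],"twist":0,"fingers":0},{"dp":[0,-0.15,0],"twist":0,"fingers":0},{"dp":[0,-0.2,0],"twist":0,"fingers":0}]' | head -1
python3 st.py
python3 -m jog '[{"dp":[0,-0.05,0],"twist":0,"fingers":0},{"dp":[0,-0.1,0],"twist":0,"fingers":0},{"dp":[0,-0.15,0],"twist":0,"fingers":0}]' | head -1
python3 st.py
python3 -m jog '[{"dp":[0,-0.04,0],"twist":0,"fingers":0},{"dp":[0,-0.08,0],"twist":0,"fingers":0},{"dp":[0,-0.12,0],"twist":0,"fingers":0}]' | head -1
python3 ro.py
```

```text
time_s: 20.4
s,l 0.0091 0.0005 z 0.078 yaw -13.96 Fs,l,z -2.92 -0.51 -0.34 t 20.4
time_s: 20.78
s,l 0.0111 0.0005 z 0.0781 yaw -13.94 Fs,l,z -3.82 -0.78 0.47 t 20.77
time_s: 21.15
s,l 0.0122 0.0005 z 0.0781 yaw -13.94 Fs,l,z -3.64 -0.14 0.27 t 21.15
scene 142 [0.018 0.034 0.054] [0.0279 0.037  0.0471] [0.0594 0.0692 0.108 ]
wrist 1009 [0.0188 0.0267 0.0552] [0.0258 0.0298 0.041 ] [0.057  0.0856 0.1049]
```

```bash
cat > chk.py <<'E'
exec(open("st.py").read())
import sys; sys.exit(int(o["force"][:2]@u < -6.5))
E
python3 -m jog '[{"dp":[0,-0.05,0],"twist":0,"fingers":0},{"dp":[0,-0.1,0],"twist":0,"fingers":0}]' >/dev/null; python3 chk.py &&
python3 -m jog '[{"dp":[0,-0.05,0],"twist":0,"fingers":0},{"dp":[0,-0.1,0],"twist":0,"fingers":0}]' >/dev/null; python3 chk.py &&
python3 -m jog '[{"dp":[0,-0.05,0],"twist":0,"fingers":0},{"dp":[0,-0.1,0],"twist":0,"fingers":0}]' >/dev/null && python3 chk.py &&
python3 -m jog '[{"dp":[0,-0.05,0],"twist":0,"fingers":0},{"dp":[0,-0.1,0],"twist":0,"fingers":0}]' >/dev/null && python3 chk.py &&
python3 -m jog '[{"dp":[0,-0.05,0],"twist":0,"fingers":0},{"dp":[0,-0.1,0],"twist":0,"fingers":0}]' >/dev/null && python3 chk.py &&
python3 -m jog '[{"dp":[0,-0.05,0],"twist":0,"fingers":0},{"dp":[0,-0.1,0],"twist":0,"fingers":0}]' >/dev/null && python3 chk.py &&
python3 -m jog '[{"dp":[0,-0.05,0],"twist":0,"fingers":0},{"dp":[0,-0.1,0],"twist":0,"fingers":0}]' >/dev/null && python3 chk.py &&
python3 -m jog '[{"dp":[0,-0.05,0],"twist":0,"fingers":0},{"dp":[0,-0.1,0],"twist":0,"fingers":0}]' >/dev/null && python3 chk.py
```

```text
s,l 0.0132 0.0005 z 0.0781 yaw -13.95 Fs,l,z -3.43 -0.54 0.16 t 21.5
s,l 0.0142 0.0005 z 0.0781 yaw -13.94 Fs,l,z -3.87 -0.53 0.07 t 21.75
s,l 0.0152 0.0005 z 0.0781 yaw -13.94 Fs,l,z -3.01 -0.87 -0.15 t 22.0
s,l 0.0162 0.0005 z 0.0781 yaw -13.95 Fs,l,z -3.19 -0.84 1.2 t 22.25
s,l 0.0172 0.0005 z 0.078 yaw -13.95 Fs,l,z -3.82 -0.65 -0.09 t 22.5
s,l 0.0182 0.0005 z 0.0781 yaw -13.95 Fs,l,z -3.04 -1.1 -0.39 t 22.75
s,l 0.0192 0.0005 z 0.0781 yaw -13.95 Fs,l,z -3.37 -1.01 -0.01 t 23.0
s,l 0.0202 0.0005 z 0.0781 yaw -13.94 Fs,l,z -2.95 -1.5 0.24 t 23.25
```

```bash

python3 -m jog '[{"dp":[0,-0.05,0],"twist":0,"fingers":0},{"dp":[0,-0.1,0],"twist":0,"fingers":0}]' >/dev/null; python3 chk.py &&
python3 -m jog '[{"dp":[0,-0.05,0],"twist":0,"fingers":0},{"dp":[0,-0.1,0],"twist":0,"fingers":0}]' >/dev/null && python3 chk.py &&
python3 -m jog '[{"dp":[0,-0.05,0],"twist":0,"fingers":0},{"dp":[0,-0.1,0],"twist":0,"fingers":0}]' >/dev/null && python3 chk.py &&
python3 -m jog '[{"dp":[0,-0.05,0],"twist":0,"fingers":0},{"dp":[0,-0.1,0],"twist":0,"fingers":0}]' >/dev/null && python3 chk.py &&
python3 -m jog '[{"dp":[0,-0.05,0],"twist":0,"fingers":0},{"dp":[0,-0.1,0],"twist":0,"fingers":0}]' >/dev/null && python3 chk.py &&
python3 -m jog '[{"dp":[0,-0.05,0],"twist":0,"fingers":0},{"dp":[0,-0.1,0],"twist":0,"fingers":0}]' >/dev/null && python3 chk.py &&
python3 -m jog '[{"dp":[0,-0.05,0],"twist":0,"fingers":0},{"dp":[0,-0.1,0],"twist":0,"fingers":0}]' >/dev/null && python3 chk.py &&
python3 -m jog '[{"dp":[0,-0.05,0],"twist":0,"fingers":0},{"dp":[0,-0.1,0],"twist":0,"fingers":0}]' >/dev/null && python3 chk.py &&
python3 -m jog '[{"dp":[0,-0.05,0],"twist":0,"fingers":0},{"dp":[0,-0.1,0],"twist":0,"fingers":0}]' >/dev/null && python3 chk.py &&
python3 -m jog '[{"dp":[0,-0.05,0],"twist":0,"fingers":0},{"dp":[0,-0.1,0],"twist":0,"fingers":0}]' >/dev/null && python3 chk.py
```

```text
s,l 0.0212 0.0005 z 0.0781 yaw -13.95 Fs,l,z -2.7 -0.44 0.49 t 23.5
s,l 0.0222 0.0005 z 0.078 yaw -13.94 Fs,l,z -3.63 -0.13 0.03 t 23.75
s,l 0.0232 0.0005 z 0.078 yaw -13.94 Fs,l,z -2.18 -0.86 -0.25 t 24.0
s,l 0.0242 0.0005 z 0.0781 yaw -13.94 Fs,l,z -2.84 -1.45 0.61 t 24.25
s,l 0.0252 0.0005 z 0.0781 yaw -13.95 Fs,l,z -3.77 -1.53 -0.03 t 24.5
s,l 0.0262 0.0006 z 0.0781 yaw -13.95 Fs,l,z -4.02 -0.4 -0.12 t 24.75
s,l 0.0272 0.0006 z 0.0781 yaw -13.95 Fs,l,z -4.46 -1.26 0.18 t 25.0
s,l 0.0282 0.0006 z 0.0781 yaw -13.95 Fs,l,z -2.47 -0.98 -0.37 t 25.25
s,l 0.0292 0.0006 z 0.0781 yaw -13.95 Fs,l,z -3.25 -0.69 0.43 t 25.5
s,l 0.0297 0.0006 z 0.0781 yaw -13.96 Fs,l,z -5.0 -0.81 0.63 t 25.75
```

```bash

python3 -m jog '[{"dp":[0,0,0],"twist":0,"fingers":0}]' >/dev/null; python3 chk.py &&
python3 -m jog '[{"dp":[0,-0.03,0],"twist":0,"fingers":0}]' >/dev/null; python3 chk.py && 
python3 -m jog '[{"dp":[0,-0.03,0],"twist":0,"fingers":0}]' >/dev/null; python3 chk.py
```

```text
s,l 0.0297 0.0006 z 0.0781 yaw -13.96 Fs,l,z -4.92 0.16 0.74 t 25.88
s,l 0.0297 0.0006 z 0.0781 yaw -13.97 Fs,l,z -5.61 -1.61 1.06 t 26.0
s,l 0.0298 0.0006 z 0.078 yaw -13.97 Fs,l,z -6.08 -0.94 0.87 t 26.12
```

The tool has stopped while the force keeps rising, so the jaw is home. I'm building up to about 10 N.

```bash

python3 -m jog '[{"dp":[0,-0.03,0],"twist":0,"fingers":0},{"dp":[0,-0.06,0],"twist":0,"fingers":0}]' >/dev/null; python3 st.py
python3 -m jog '[{"dp":[0,-0.03,0],"twist":0,"fingers":0},{"dp":[0,-0.06,0],"twist":0,"fingers":0}]' >/dev/null; python3 st.py
```

```text
s,l 0.0299 0.0006 z 0.0781 yaw -13.98 Fs,l,z -6.72 -1.62 1.99 t 26.38
s,l 0.0299 0.0006 z 0.078 yaw -14.0 Fs,l,z -7.88 -0.84 0.68 t 26.62
```

```bash

python3 -m jog '[{"dp":[0,-0.04,0],"twist":0,"fingers":0},{"dp":[0,-0.08,0],"twist":0,"fingers":0},{"dp":[0,-0.12,0],"twist":0,"fingers":0}]' >/dev/null; python3 st.py
python3 -m jog '[{"dp":[0,0,0],"twist":0,"fingers":0},{"dp":[0,0,0],"twist":0,"fingers":0}]' >/dev/null; python3 st.py
```

```text
s,l 0.03 0.0007 z 0.078 yaw -14.02 Fs,l,z -10.62 -1.37 1.83 t 27.0
s,l 0.03 0.0006 z 0.078 yaw -14.03 Fs,l,z -9.37 -1.16 1.9 t 27.25
```

```bash

python3 -m jog '[{"dp":[0,0,0],"twist":0,"fingers":0},{"dp":[0,0,0],"twist":0,"fingers":0},{"dp":[0,0,0],"twist":0,"fingers":0},{"dp":[0,0,0],"twist":0,"fingers":0}]' >/dev/null; python3 st.py
python3 -m jog '[{"dp":[0,0,0],"twist":0,"fingers":0},{"dp":[0,0,0],"twist":0,"fingers":0},{"dp":[0,0,0],"twist":0,"fingers":0},{"dp":[0,0,0],"twist":0,"fingers":0},{"dp":[0,0,0],"twist":0,"fingers":0},{"dp":[0,0,0],"twist":0,"fingers":0}]' >/dev/null; python3 ro.py
```

```text
s,l 0.03 0.0006 z 0.078 yaw -14.03 Fs,l,z -8.98 -1.38 2.03 t 27.75
s,l 0.03 0.0006 z 0.078 yaw -14.03 Fs,l,z -10.1 -1.73 2.38 t 28.5
scene 144 [0.0357 0.0512 0.0716] [0.0475 0.0544 0.0597] [0.0773 0.0882 0.1086]
wrist 1033 [0.0361 0.0445 0.0726] [0.0431 0.0475 0.0597] [0.0743 0.0861 0.105 ]
```

View pics/t3.png

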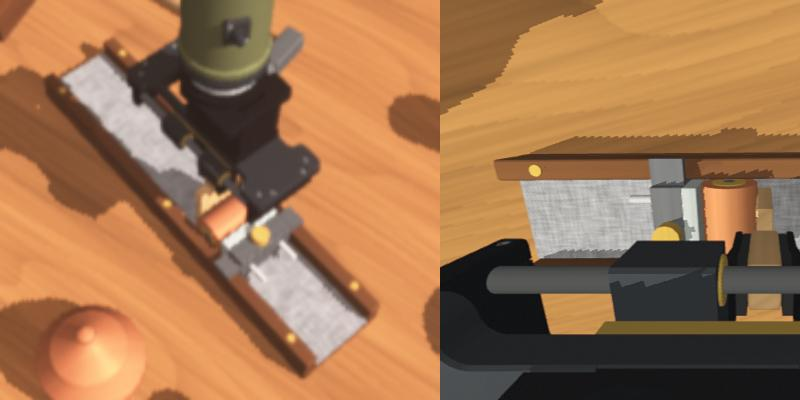

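The jaw sits flush against the clamp (right view, 672,205) and the roller sits between the jaw and the paddle. The press has held at 9–10.6 N for over 1.5 s. I'm releasing slowly.

```bash

python3 -m jog '[{"dp":[0,0.05,0],"twist":0,"fingers":0},{"dp":[0,0.1,0],"twist":0,"fingers":0},{"dp":[0,0.15,0],"twist":0,"fingers":0},{"dp":[0,0.2,0],"twist":0,"fingers":0},{"dp":[0,0.25,0],"twist":0,"fingers":0},{"dp":[0,0.3,0],"twist":0,"fingers":0},{"dp":[0,0.34,0],"twist":0,"fingers":0},{"dp":[0,0.38,0],"twist":0,"fingers":0}]' >/dev/null; python3 st.py
python3 -m jog '[{"dp":[0,0.04,0],"twist":0,"fingers":0},{"dp":[0,0.08,0],"twist":0,"fingers":0},{"dp":[0,0.12,0],"twist":0,"fingers":0},{"dp":[0,0.17,0],"twist":0,"fingers":0},{"dp":[0,0.22,0],"twist":0,"fingers":0},{"dp":[0,0.3,0],"twist":0,"fingers":0},{"dp":[0,0.4,0],"twist":0,"fingers":0},{"dp":[0,0.5,0],"twist":0,"fingers":0}]' >/dev/null; python3 ro.py
```

```text
s,l 0.0297 0.0006 z 0.078 yaw -13.94 Fs,l,z -2.99 -0.07 -1.29 t 29.6
s,l 0.0243 0.0006 z 0.0781 yaw -13.95 Fs,l,z -0.38 0.54 -0.45 t 30.6
scene 158 [0.0307 0.051  0.0715] [0.0465 0.0543 0.062 ] [0.0771 0.0867 0.1077]
wrist 1232 [0.0354 0.0446 0.0722] [0.0432 0.0474 0.0561] [0.0743 0.0859 0.1051]
```

```bash

python3 -m jog '[{"dp":[0,0.2,0],"twist":0,"fingers":0},{"dp":[0,0.5,0],"twist":0,"fingers":0},{"dp":[0,1,0],"twist":0,"fingers":0},{"dp":[0,1.6,0],"twist":0,"fingers":0},{"dp":[0,2.3,0],"twist":0,"fingers":0},{"dp":[0,3,0],"twist":0,"fingers":0},{"dp":[0,3.5,-0.5],"twist":0,"fingers":0},{"dp":[0,3.7,-2],"twist":0,"fingers":0}]' >/dev/null
python3 -m jog '[{"dp":[0,0,-2],"twist":0,"fingers":0},{"dp":[0,0,-4],"twist":0,"fingers":0},{"dp":[0,0,-6],"twist":0,"fingers":0},{"dp":[0,0,-7],"twist":0,"fingers":0},{"dp":[0,0,-7],"twist":0,"fingers":0}]' 
python3 - <<'E'
from h import *
go(.4945,-.3562,.163,11.3)
E
```

```text
time_s: 32.33
tool_pos: [0.5636, -0.0097, 0.169]
tool_rot: [-179.9, -0.1, -13.9]
force: [-0.1, 0.2, -1.2]
grip_width: 0.0157
grasp_force: 50.0
dp cm [ 1.63 35.29  0.57] twist -25.2 q7 -96.8 F [-0.12  0.22 -1.18] t 32.33
```

```bash

python3 -m jog '[{"dp":[0,2,0],"twist":0,"fingers":0},{"dp":[0.2,5.5,0],"twist":-3,"fingers":0},{"dp":[0.5,10,0],"twist":-7,"fingers":0},{"dp":[0.8,14.5,0],"twist":-11,"fingers":0},{"dp":[1.1,19,0],"twist":-15,"fingers":0},{"dp":[1.3,23.5,0],"twist":-19,"fingers":0},{"dp":[1.5,28,0],"twist":-23,"fingers":0},{"dp":[1.6,32,0],"twist":-25.2,"fingers":0}]' >/dev/null
python3 -m jog '[{"dp":[0,0.8,0],"twist":0,"fingers":0},{"dp":[0,0.8,0],"twist":0,"fingers":0}]' 
python3 - <<'E'
from h import *
go(.4945,-.3562,.163,11.3)
E
```

```text
time_s: 33.58
tool_pos: [0.502, -0.3329, 0.1673]
tool_rot: [-180.0, 0.1, 11.1]
force: [1.7, 0.9, -0.9]
grip_width: 0.0157
grasp_force: 50.0
dp cm [-1.19  2.15  0.43] twist -0.2 q7 -34.5 F [ 1.71  0.92 -0.89] t 33.58
```

```bash

python3 -m jog '[{"dp":[-0.4,0.8,0],"twist":0,"fingers":0},{"dp":[-1,1.8,0],"twist":-0.2,"fingers":0},{"dp":[-1.2,2.15,0.4],"twist":-0.2,"fingers":0},{"dp":[-1.2,2.15,0.4],"twist":-0.2,"fingers":0},{"dp":[-1.2,2.15,0.4],"twist":-0.2,"fingers":0}]' 
python3 - <<'E'
from h import *
go(.4945,-.3562,.113,11.3)
c=cam("scene"); P=pts(c)
w=c["pixels"][70:190,170:290]; cv2.imwrite("pics/s5.png",cv2.resize(w,(480,480)))
# paddle blade tilt: points of paddle by height
h=cv2.cvtColor(c["pixels"],cv2.COLOR_BGR2HSV)
m=(np.hypot(P[...,0]-.4945,P[...,1]+.3562)<.04)&(P[...,2]>.1)&(P[...,2]<.16)&(c["depth"]>0)
yv=np.array([-.196,.981])
for a,b in((.1,.12),(.12,.14),(.14,.16)):
    k=m&(P[...,2]>a)&(P[...,2]<b); q=(P[k][:,:2]-[.4945,-.3562]); print(k.sum(), (q@yv).mean() if k.any() else 0, np.percentile(q@yv,[5,95]) if k.any() else 0)
E
```

```text
time_s: 34.2
tool_pos: [0.4956, -0.3552, 0.1639]
tool_rot: [-180.0, -0.0, 11.5]
force: [0.8, -0.1, -0.7]
grip_width: 0.0156
grasp_force: 50.0
dp cm [-0.13  0.08  5.09] twist 0.2 q7 -31.4 F [ 0.84 -0.07 -0.67] t 34.2
71 0.0067473504231224815 [0.00245996 0.00889281]
102 0.006810265304906685 [0.00104389 0.00895199]
75 0.006362277369115854 [-0.00061061  0.00941365]
```

View pics/s5.png

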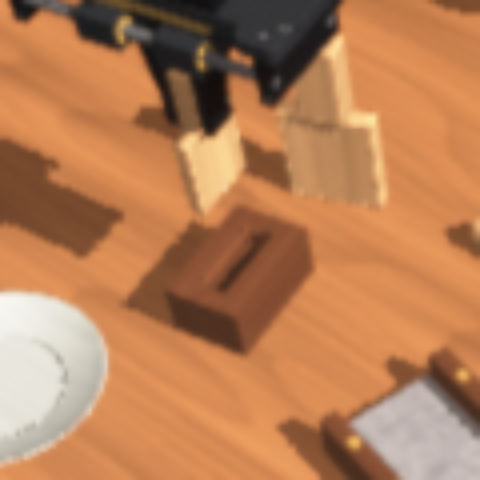

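The paddle hangs upright (scene crop, 210,165) above the empty slot (242,262). I'm lowering it.

```bash

python3 -m jog '[{"dp":[-0.12,0.05,1.5],"twist":0.1,"fingers":0},{"dp":[-0.12,0.05,3.5],"twist":0.1,"fingers":0},{"dp":[-0.12,0.05,5],"twist":0.1,"fingers":0},{"dp":[-0.12,0.05,5.8],"twist":0.1,"fingers":0},{"dp":[-0.12,0.05,6],"twist":0.1,"fingers":0},{"dp":[-0.12,0.05,6],"twist":0.1,"fingers":0}]' 
python3 - <<'E'
from h import *
go(.4945,-.3562,.063,11.3)
E
```

```text
time_s: 35.0
tool_pos: [0.4945, -0.3566, 0.1043]
tool_rot: [180.0, -0.0, 11.3]
force: [-0.3, 0.1, -0.4]
grip_width: 0.0156
grasp_force: 50.0
dp cm [ 0.   -0.04  4.13] twist 0.0 q7 -29.2 F [-0.25  0.1  -0.4 ] t 35.0
```

```bash

python3 -m jog '[{"dp":[0,-0.04,0.5],"twist":0,"fingers":0},{"dp":[0,-0.04,1],"twist":0,"fingers":0},{"dp":[0,-0.04,1.4],"twist":0,"fingers":0},{"dp":[0,-0.04,1.8],"twist":0,"fingers":0}]' | egrep 'pos|force'
python3 -m jog '[{"dp":[0,0,0.5],"twist":0,"fingers":0},{"dp":[0,0,1],"twist":0,"fingers":0},{"dp":[0,0,1.5],"twist":0,"fingers":0},{"dp":[0,0,1.9],"twist":0,"fingers":0}]' | egrep 'pos|force'
python3 -m jog '[{"dp":[0,0,0.15],"twist":0,"fingers":0},{"dp":[0,0,0.3],"twist":0,"fingers":0},{"dp":[0,0,0.4],"twist":0,"fingers":0},{"dp":[0,0,0.4],"twist":0,"fingers":0}]' | egrep 'pos|force'
```

```text
tool_pos: [0.4943, -0.3559, 0.0857]
force: [-0.3, 0.2, -1.0]
grasp_force: 50.0
tool_pos: [0.4942, -0.3559, 0.0666]
force: [0.4, -0.3, -1.0]
grasp_force: 50.0
tool_pos: [0.4944, -0.356, 0.0631]
force: [0.1, -0.2, -0.4]
grasp_force: 50.0
```

```bash

python3 -m jog '[{"dp":[0,0,0.05],"twist":0,"fingers":0},{"dp":[0,0,0.1],"twist":0,"fingers":0}]' | egrep 'pos|force'
python3 -m jog '[{"dp":[0,0,0],"twist":0,"fingers":0.25},{"dp":[0,0,0],"twist":0,"fingers":0.35},{"dp":[0,0,0],"twist":0,"fingers":0.45},{"dp":[0,0,0],"twist":0,"fingers":0.5},{"dp":[0,0,0],"twist":0,"fingers":0.5},{"dp":[0,0,0],"twist":0,"fingers":0.5}]' | egrep 'pos|force|width'
python3 -m jog '[{"dp":[0,0,-1],"twist":0,"fingers":0.5},{"dp":[0,0,-3],"twist":0,"fingers":0.6},{"dp":[0,0,-6],"twist":0,"fingers":0.6},{"dp":[0,0,-10],"twist":0,"fingers":0.6},{"dp":[0,0,-14],"twist":0,"fingers":0.6},{"dp":[0,0,-16],"twist":0,"fingers":0.6},{"dp":[0,0,-16],"twist":0,"fingers":0.6}]'
python3 - <<'E'
from h import *
c=cam("wrist");d=cam("scene"); P=pts(c)
m=(P[...,2]>.08)&(P[...,2]<.115)&(np.hypot(P[...,0]-.495,P[...,1]+.356)<.04)&(c["depth"]>0)
print(np.percentile(P[m][:,2],[50,90]),cv2.minAreaRect(P[m][:,:2].astype(np.float32)))
exec(open("ro.py").read())
a=cv2.imread("pics/scene.png")[60:320,170:430]; b=cv2.imread("pics/wrist.png")
cv2.imwrite("pics/end.png",np.hstack([cv2.resize(a,(400,400)),cv2.resize(b[:,:400],(400,400))]))
E
```

```text
tool_pos: [0.4944, -0.356, 0.063]
force: [-2.9, 1.5, 8.4]
grasp_force: 50.0
tool_pos: [0.4943, -0.3559, 0.062]
force: [0.3, -0.4, -0.1]
grip_width: 0.0436
grasp_force: 0.0
time_s: 38.38
tool_pos: [0.4949, -0.3566, 0.2237]
tool_rot: [179.9, -0.2, 11.4]
force: [0.1, -0.6, -1.3]
grip_width: 0.052
grasp_force: 0.0
[0.10378667 0.10478918] ((0.49483543634414673, -0.35639578104019165), (0.02451312355697155, 0.01560457143932581), 10.452892303466797)
s,l -0.3646 0.0162 z 0.221 yaw 11.36 Fs,l,z -0.31 -0.12 -1.2 t 38.48
scene 222 [0.0413 0.055  0.072 ] [0.046  0.0553 0.0628] [0.0772 0.0857 0.1077]
wrist 0 None None None
```

View pics/end.png

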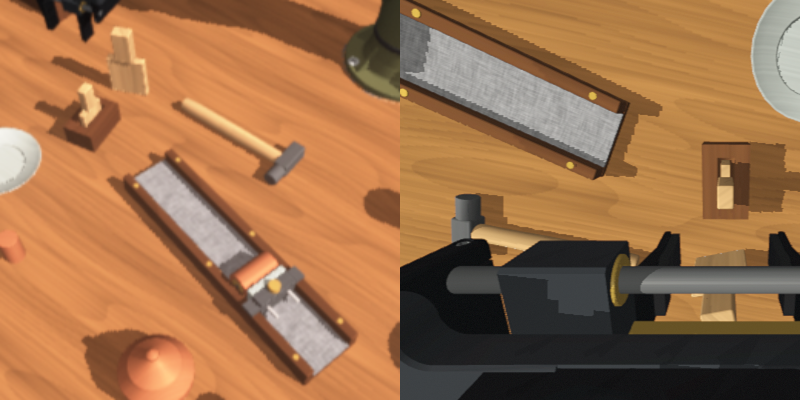

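The paddle is back in the stand with its handle top at 0.104 m, the same height as at the start. In the scene crop the roller (255,270) sits against the jaw, and the jaw is on the clamp. Everything else is unmoved, so I'm handing in.

```bash
python3 -c "
from cell import env
print(env.sign_off())"
```

```text
the job is handed in; nothing more can be done
None
```

The job is handed in at about 38 s on the robot clock: the jaw is home on its clamp block, the roller was pressed at 9–10.6 N for over a second and rests against the jaw, and the paddle is back upright and fully down in its stand.

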